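# Lamps, focus, shutter: photograph a ledger page

## Robot

A 6-joint arm with a two-finger parallel gripper is mounted at the origin on the work surface. World frame = base frame: x ahead of the robot, y to its left, z up, the work surface at z = 0. Lengths are in m, angles in rad, forces in N, time in s.
With the tool pointing down it reaches from about 0.3 to 0.875 m from the base axis. Payload 6.4 kg.
Tool frame: the origin (TCP) lies at the very end of the fingers, on their centre line; the grasp point (between the pads) lies 19 mm behind it; z points along the fingers, y is the line along which they close (so a half turn about z gives the same grasp; the last joint's range is limited). The gripper opens to 85 mm and grips with 20 to 120 N. Pads are 22 mm wide; open, the fingers measure 114 mm over their backs; the gripper's body (76 mm by 85 mm) begins 54 mm behind the grasp point. The pads swing forward as they close: fully open they stand 13 mm farther back than shut.
Start: joints at [-1.461, 0.181, 1.607, -0, 1.354, -0.206], TCP at [0.179, -0.547, 0.231] pointing down, gripper open.
Joint ranges: [-2.99, 2.99], [-0.89, 2.07], [0.3, 2.58], [-1.14, 4.28], [0, 2.63], [-3.12, 3.12]. Speed limits (rad/s): [2.57, 2.57, 3.01, 3.14, 3.14, 3.14].

## Interface

Orientations are given as a unit quaternion [w, x, y, z].
In Python, from bench import ctrl gives the robot as it stands.
- The arm moves only by the shell command python3 jog.py 'ROWS'. ROWS is a JSON list that holds a single list of rows (three levels of brackets), with 1 to 10 rows, each of 7 numbers: dx, dy, dz in m, then a rotation vector rx, ry, rz in rad, then the opening from 0.0 (shut) to 1.0 (fully open); each row is the pose to reach, as a shift and turn from the pose commanded when the command began, along the tool's axes at that moment; what a row does not reach only later rows make up. A row lasts 1/8 s, in which the tool goes at most 0.0625 m and 0.188 rad, less where a joint would pass 70% of its speed; a pose out of reach is approached as far as the arm can. The fingers move at their own pace and stop on an object; the grip force is fixed at half the most. Time passes only in rows, so rows that do not move let the fingers close. It prints the time, the measured TCP pose, the force, the opening and the grip force at its end. Input that does not fit is refused with a message, and nothing moves.
- ctrl.get_obs(): the state, without advancing time (a new reading comes with each control period).
- ctrl.camera(name): name is "scene" or "top"; returns the picture (384x512x3 uint8, blue, green, red); there is no depth.
- ctrl.camera_params(name): a dict with "fovy" (degrees; the focal length in pixels is half the picture's height over the tangent of half this angle, whatever the lens; pixels are square), "cx", "cy" (the principal point, pixels), "view" (4x4, takes a point from world to camera coordinates). Camera axes: x right, y up, looking along -z (the intrinsics and any distortion apply to the point x, -y, -z); pixel columns grow to the right and rows downward; lengths in m; the calibration is good to about 2 mm. A picture is of the moment at which its call begins. camera_params takes no time and is no camera call.
- ctrl.hand_in(): hands the job in; it is judged then, once.
The state is a dict: "time_s": time; "q": joint angles; "dq": joint speeds; "joint_efforts": joint torques, N m; "eef_pos": TCP position; "eef_rot": TCP orientation; "wrist_force": force on the tool from outside, world axes, zero at the start; "torque": the same for the moment, N m; "opening": opening from 0.0 (shut) to 1.0 (fully open); "grasp_force": force on a finger pad.
Only numpy, scipy, OpenCV 4.12 (cv2) and the standard library are available. Lean on these libraries where they do the work, as an engineer would, in place of code of your own. Each camera call takes 0.05 s, during which the arm holds its last target. There are 200 camera calls.

## Task

The ledger lies open under the copy-stand camera, ready to be photographed: with a fingertip, switch on the lamps by pressing the raised end of the green rocker on the lamp supply right over, then press the blue focus-hold key on the camera pad until it stays fully down, and then press the red shutter key fully down and let it spring back. Press each one gently and only in that order, and leave the white key between them alone. The two units stay standing where they are, neither picked up nor shoved along, and nothing else on the desk is disturbed.

Things in the scene. Friction and masses are not known exactly. Their poses are not given: they have to be found in the camera images.
- lamp_unit: lamp supply: a loose grey steel case, 130 mm (own x) by 110 mm (own y), its aluminium top 48.5 mm above the table, 1.1 to 1.7 kg, on rubber feet; origin under its centre at table height, z up. Its x axis points away from the front; the front edge (-x) roughly faces the robot. On the top the green rocker stands on the +y half and a black dimmer knob (22 mm wide, 14 mm tall) on the -y half.
- lamp_rocker (a joint): the green paddle rocker, 52 mm long (unit's x) by 30 mm wide (y), pivoting at its middle; 0 = off (the front, -x end stands up, its edge about 17 mm above the case top), 0.40 rad = on (front end down against its stop, 7 mm above the case top). It has no spring and stays where it is left; pressing its end takes 1.5 to 4 N. Count it as on above 0.27.
- lamp_on (a point): the spot to press: on the upper face of the green rocker's raised front end, at the small white bar, 20 mm from the pivot towards the unit's -x; it sinks 8 mm as the rocker goes over (a blunt 22 mm fingertip lowered on it meets the stop after about 6.5 mm) and travels with it; about 64 mm above the table when off. Its orientation is the rocker's.
- camera_pad: camera pad: a loose black control box, 100 mm (own x) by 190 mm (own y), its top 36.5 mm above the table, 0.75 to 1.2 kg, on rubber feet; origin under its centre at table height, z up; the front edge (-x) roughly faces the robot. Three round keys of 26 mm diameter stand in a row along y, 55 mm apart: blue (+y), white (middle), red (-y); each is 11 mm proud (5 mm when fully down) of the top.
- focus_key (a joint): blue focus-hold key: 0 = up, 0.006 m = fully down. It has no return spring: it takes about 2.5 N to move and stays where it is pushed. Count it as down above 0.0045.
- focus_key_top (a point): centre of the blue key's top face, 47.5 mm above the table when up; moves with the key; z up
- shutter_key (a joint): red shutter key: 0 = up, 0.006 m = fully down, pressed above 0.0045; a spring (1.5 N at the top, 3.3 N at the bottom) brings it back up
- shutter_key_top (a point): centre of the red key's top face, 47.5 mm above the table when up; moves with the key; z up
- white_key (a joint): white key, not to be pressed: 0 = up, 0.006 m = down; sprung like the red one
- white_key_top (a point): centre of the white key's top face, 47.5 mm above the table; z up
- page_weight: loose brass page weight, 40 mm diameter, 44 mm tall, 0.3 kg; origin under its centre
- loupe: loose black folding loupe, 34 x 34 mm, 40 mm tall; origin under its centre
- bone_folder: loose ivory-coloured bone folder lying flat, 150 mm long (own y), 20 mm wide, 5 mm thick; origin under its centre
- dust_brush: loose dusting brush with a wooden handle, lying flat, 200 mm long (own x), 42 mm wide, 20 mm thick; origin under its middle
- clip_tin: loose round clip tin with a green lid, 62 mm diameter, 21 mm tall; origin under its centre
- paste_jar: loose small jar with a steel cap, 56 mm diameter, 65 mm tall; origin under its centre

How it is judged:
By the outcome, as a careful person would: the job done as asked, in the order asked, and still so for the second after the job is handed in, with the robot touching nothing.
It also fails if it takes over 43 s, if anything falls off the work surface, if the arm or the gripper's body presses on something with over 40 N, if the wrist force passes 120 N, or if a joint passes its speed limit or range.

## Working session

There is one attempt and no reset: what is moved stays moved. The work goes in short steps, Python scripts to look and compute and a shell command to move; the robot and the scene stay as the last step left them, time stands still between calls to the robot, and variables do not carry over. Pictures are saved under pics/ and viewed, at most 10 in all, crops included, and the job is handed in when it is done.

```bash
ls; mkdir -p pics; python3 - <<'E'
from bench import ctrl
import cv2,numpy as np
for n in("scene","top"):
    cv2.imwrite(f"pics/{n}0.png",ctrl.camera(n)); p=ctrl.camera_params(n); print(n,{k:(np.round(v,4).tolist() if k=="view" else v) for k,v in p.items()})
o=ctrl.get_obs();print(o["time_s"],o["eef_pos"],o["eef_rot"],o["wrist_force"])
E
```

```text
bench.py
jog.py
pics
scene {'fovy': 54.69881830479457, 'cx': 260.2345844345265, 'cy': 190.72344540395537, 'view': [[-0.8156, 0.5785, -0.0085, 0.4867], [-0.3878, -0.5356, 0.7501, 0.1843], [0.4294, 0.6151, 0.6612, -1.1338], [0.0, 0.0, 0.0, 1.0]]}
top {'fovy': 44.79958086543995, 'cx': 252.02142422098012, 'cy': 196.08828720958934, 'view': [[0.0035, -0.9999, 0.0113, 0.0035], [0.9814, 0.0056, 0.1919, -0.5896], [-0.1919, 0.0104, 0.9814, -1.1232], [0.0, 0.0, 0.0, 1.0]]}
0.1 [ 0.17854078 -0.54606032  0.23048318] [-7.99379083e-04  9.87556836e-01  1.57260472e-01  3.46216333e-05] [-0.02050964 -0.43415479  0.29065907]
```

View pics/scene0.png

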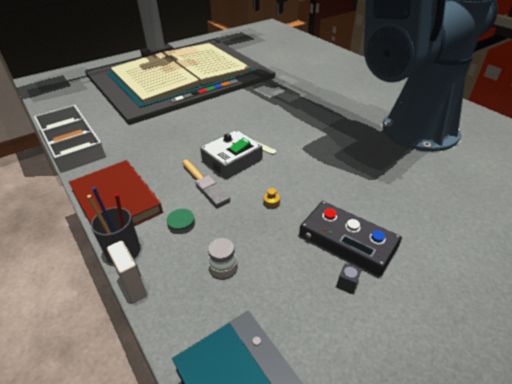

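View pics/top0.png

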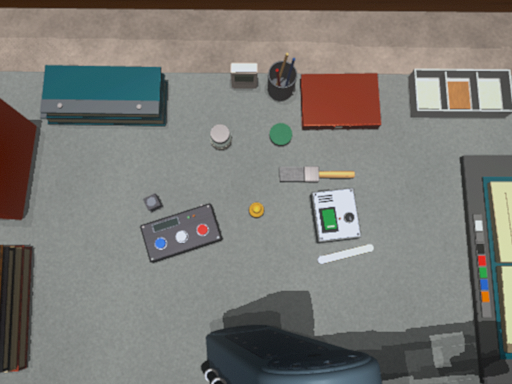

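Top view: the pad is at about (181,233) with blue (161,243), white (181,237) and red (203,230). The lamp unit is at (335,215) with its green rocker at (329,219). The bone folder lies in front of the lamp unit, and the arm is well clear. Next I'll triangulate the features.

```bash
cat > h.py <<'E'
from bench import ctrl
import cv2,numpy as np
def ray(n,uv):
    p=ctrl.camera_params(n);V=np.array(p["view"]);f=192/np.tan(np.radians(p["fovy"])/2)
    d=np.array([(uv[0]-p["cx"])/f,-(uv[1]-p["cy"])/f,-1]);R=V[:3,:3]
    return -R.T@V[:3,3],R.T@d
def plane(n,uv,z):
    o,d=ray(n,uv);return o+d*(z-o[2])/d[2]
def tri(a,b):
    A=[];B=[]
    L=[ray("scene",a),ray("top",b)]
    for o,d in L:
        d=d/np.linalg.norm(d);P=np.eye(3)-np.outer(d,d);A.append(P);B.append(P@o)
    x=np.linalg.solve(sum(A),sum(B));return x,[np.linalg.norm(P@x-b) for P,b in zip(A,B)]
BOX={"scene":{"blue":(365,225,395,250),"red":(315,203,345,228),"white":(342,215,365,235),"green":(222,133,260,160),"pad":(295,195,405,278),"lamp":(195,125,265,180)},
"top":{"blue":(150,232,172,254),"red":(193,220,213,240),"white":(172,228,191,246),"green":(318,203,342,236),"pad":(130,195,230,270),"lamp":(305,180,368,248)}}
def mask(im,c,box):
    h=cv2.cvtColor(im,cv2.COLOR_BGR2HSV);H,S,V=cv2.split(h)
    m={"blue":(H>100)&(H<130)&(S>140)&(V>60),"red":((H<8)|(H>172))&(S>140)&(V>60),"green":(H>45)&(H<85)&(S>120)&(V>50),"white":(S<60)&(V>150)}[c]
    o=np.zeros(m.shape,np.uint8);x0,y0,x1,y1=box;o[y0:y1,x0:x1]=m[y0:y1,x0:x1]
    n,l,s,ct=cv2.connectedComponentsWithStats(o);k=1+np.argmax(s[1:,4]);return (l==k),s[k],ct[k]
E
python3 - <<'E'
from h import *
np.set_printoptions(precision=4,suppress=True)
I={n:cv2.imread(f"pics/{n}0.png") for n in("scene","top")}
for c in("blue","white","red","green"):
    r={}
    for n in I:
        m,s,ct=mask(I[n],c,BOX[n][c]);r[n]=ct;print(c,n,ct,s)
    print(c,*tri(r["scene"],r["top"]),plane("top",r["top"],.0475),plane("scene",r["scene"],.0475))
a=cv2.resize(I["top"][178:248,300:370],None,fx=6,fy=6,interpolation=cv2.INTER_CUBIC)
b=cv2.resize(I["scene"][120:185,195:270],None,fx=5,fy=5,interpolation=cv2.INTER_CUBIC)
w=np.zeros((420,800,3),np.uint8);w[:,:420]=a;w[:325,422:797]=b;cv2.imwrite("pics/c1.png",w)
E
```

```text
blue scene [377.8304 235.2589] [372 230  13  12 112]
blue top [160.0286 242.8571] [156 239   9   9  70]
blue [0.4709 0.2364 0.0457] [np.float64(0.0004707311002327659), np.float64(0.0004707311002328389)] [0.471  0.2357 0.0475] [0.4721 0.2376 0.0475]
white scene [352.937  224.3543] [345 219  16  13 127]
white top [181.2109 236.2188] [175 230  13  13 128]
white [0.488  0.1842 0.0437] [np.float64(0.0004244521520054608), np.float64(0.00042445215200541793)] [0.4879 0.1834 0.0475] [0.4908 0.1867 0.0475]
red scene [329.7347 213.0102] [324 208  13  11  98]
red top [202.0308 229.1846] [198 225   9   9  65]
red [0.5057 0.1322 0.0458] [np.float64(0.0004790700169814048), np.float64(0.0004790700169813851)] [0.5058 0.1316 0.0475] [0.5068 0.1337 0.0475]
green scene [238.7958 145.6831] [230 139  19  14 142]
green top [328.7098 218.2455] [322 209  15  21 224]
green [ 0.5337 -0.1868  0.0559] [np.float64(0.00043746776815320525), np.float64(0.00043746776815324515)] [ 0.5353 -0.1886  0.0475] [ 0.5272 -0.1969  0.0475]
```

View pics/c1.png

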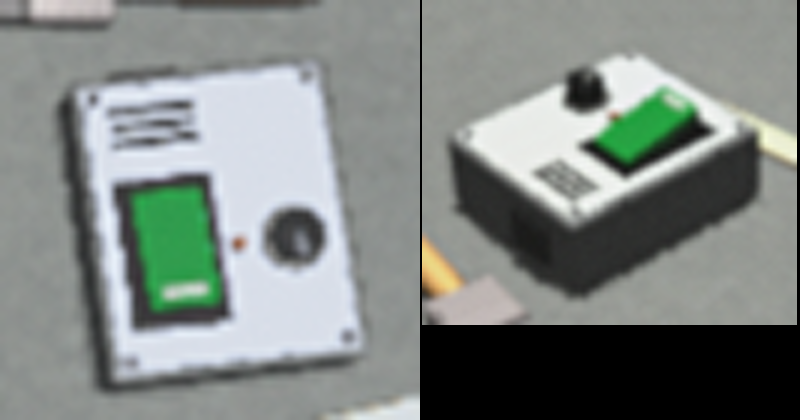

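The crop shows the white bar at top (331.0,226.5) and scene (245.6,140.0). The lamp unit's yaw is about 8°. The blue–white–red spacing comes out at 55 mm, as given.

```bash
cat >> h.py <<'E'
from scipy.spatial.transform import Rotation as Ro
def rel(t):
    o=ctrl.get_obs();w,x,y,z=o["eef_rot"];R=Ro.from_quat([x,y,z,w]).as_matrix();return R.T@(np.array(t)-o["eef_pos"])
E
python3 - <<'E'
from h import *
np.set_printoptions(precision=4,suppress=True)
x,e=tri((245.6,140.0),(331.0,226.5));print(x,e,plane("top",(331,226.5),.064),plane("scene",(245.6,140),.064))
# white bar centroid
I={n:cv2.imread(f"pics/{n}0.png") for n in("scene","top")}
B={"scene":(240,135,250,145),"top":(325,222,337,231)};r={}
for n in I:
    x0,y0,x1,y1=B[n];c=I[n][y0:y1,x0:x1].astype(float);w=np.clip(c.min(2)-70,0,None)
    yy,xx=np.mgrid[y0:y1,x0:x1];hull=w.copy();
    print(n,w.astype(int).tolist())
print(rel([x[0],x[1],.085]))
E
```

```text
[ 0.511  -0.1898  0.0635] [np.float64(0.0015216575280683432), np.float64(0.0015216575280682582)] [ 0.5121 -0.1908  0.064 ] [ 0.5105 -0.1878  0.064 ]
scene [[163, 165, 165, 160, 149, 128, 102, 82, 74, 76], [165, 166, 164, 160, 162, 161, 146, 116, 88, 76], [168, 149, 109, 92, 120, 157, 163, 154, 132, 101], [148, 96, 43, 53, 82, 107, 139, 158, 160, 150], [67, 18, 6, 68, 111, 101, 96, 114, 142, 161], [0, 0, 0, 30, 88, 114, 116, 89, 81, 127], [0, 0, 0, 0, 16, 59, 79, 54, 14, 59], [0, 0, 0, 0, 0, 0, 6, 0, 0, 2], [0, 0, 0, 0, 0, 0, 0, 0, 0, 0], [0, 0, 0, 0, 0, 0, 0, 0, 0, 0]]
top [[0, 0, 0, 0, 0, 0, 0, 0, 0, 0, 0, 0], [0, 0, 0, 0, 0, 0, 0, 0, 0, 0, 0, 0], [0, 0, 0, 0, 0, 0, 0, 0, 7, 0, 0, 0], [0, 0, 18, 46, 58, 72, 89, 95, 98, 59, 0, 0], [0, 0, 75, 117, 118, 118, 127, 129, 125, 76, 0, 0], [0, 0, 68, 105, 87, 62, 44, 43, 32, 1, 0, 0], [0, 0, 0, 0, 0, 0, 0, 0, 0, 0, 0, 0], [0, 0, 0, 0, 0, 0, 0, 0, 0, 0, 0, 0], [0, 0, 0, 0, 0, 0, 0, 0, 0, 0, 0, 0]]
[ 0.4266 -0.2351  0.146 ]
```

```bash
python3 jog.py '[[[0.22,-0.12,0.04,0,0,0.08,0],[0.22,-0.12,0.04,0,0,0.08,0],[0.22,-0.12,0.04,0,0,0.08,0],[0.22,-0.12,0.04,0,0,0.08,0],[0.427,-0.235,0.11,0,0,0.17,0],[0.427,-0.235,0.11,0,0,0.17,0],[0.427,-0.235,0.11,0,0,0.17,0],[0.427,-0.235,0.11,0,0,0.17,0],[0.427,-0.235,0.11,0,0,0.17,0],[0.427,-0.235,0.11,0,0,0.17,0]]]'; python3 -c "
from h import *
print(rel([.512,-.1895,.07]))
cv2.imwrite('pics/s1.png',cv2.resize(ctrl.camera('scene')[50:250,130:330],None,fx=2.5,fy=2.5))"
```

```text
time_s: 1.35
eef_pos: [0.5112, -0.1904, 0.1209]
eef_rot: [-0.0, 0.997, 0.073, -0.0]
wrist_force: [-0.8, -1.2, -0.0]
opening: -0.0
grasp_force: 0.0
[ 0.00094458 -0.00073844  0.05092671]
```

View pics/s1.png

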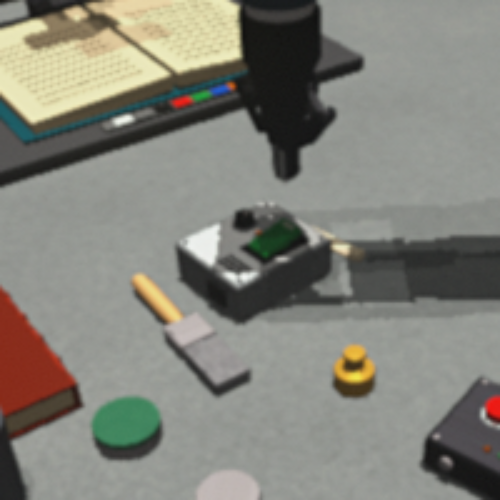

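The shut fingers are about 50 mm above the rocker's raised end. I'll descend, then press in small steps.

```bash
python3 jog.py '[[[0.001,-0.001,0.025,0,0,0,0],[0.001,-0.001,0.045,0,0,0,0],[0.001,-0.001,0.051,0,0,0,0],[0.001,-0.001,0.051,0,0,0,0]]]'; python3 jog.py '[[[0,0,0.001,0,0,0,0],[0,0,0.002,0,0,0,0],[0,0,0.003,0,0,0,0],[0,0,0.004,0,0,0,0],[0,0,0.005,0,0,0,0],[0,0,0.006,0,0,0,0],[0,0,0.006,0,0,0,0]]]'
```

```text
time_s: 1.9
eef_pos: [0.512, -0.1905, 0.0706]
eef_rot: [0.0, 0.997, 0.072, 0.0]
wrist_force: [0.2, -0.3, 0.4]
opening: 0.001
grasp_force: 0.0
time_s: 2.78
eef_pos: [0.5122, -0.1894, 0.0642]
eef_rot: [-0.0, 0.997, 0.073, -0.0]
wrist_force: [0.6, 0.2, 0.6]
opening: -0.002
grasp_force: 0.3
```

```bash
python3 jog.py '[[[0,0,0.001,0,0,0,0],[0,0,0.002,0,0,0,0],[0,0,0.003,0,0,0,0],[0,0,0.003,0,0,0,0]]]';python3 jog.py '[[[0,0,0.001,0,0,0,0],[0,0,0.002,0,0,0,0],[0,0,0.002,0,0,0,0]]]'
```

```text
time_s: 3.28
eef_pos: [0.5124, -0.1895, 0.0612]
eef_rot: [0.0, 0.997, 0.073, 0.0]
wrist_force: [-0.1, -0.0, -0.2]
opening: -0.001
grasp_force: 0.0
time_s: 3.65
eef_pos: [0.5122, -0.1895, 0.0592]
eef_rot: [-0.0, 0.997, 0.073, -0.0]
wrist_force: [-2.4, -0.7, 2.5]
opening: 0.002
grasp_force: 1.1
```

```bash
for i in 1; do python3 jog.py '[[[0,0,0.0005,0,0,0,0],[0,0,0.001,0,0,0,0],[0,0,0.001,0,0,0,0]]]'; done; python3 jog.py '[[[0,0,0.0005,0,0,0,0],[0,0,0.001,0,0,0,0],[0,0,0.001,0,0,0,0]]]'
```

```text
time_s: 4.03
eef_pos: [0.5122, -0.1894, 0.0582]
eef_rot: [-0.0, 0.997, 0.073, -0.0]
wrist_force: [-2.3, -0.2, 1.9]
opening: -0.002
grasp_force: 1.4
time_s: 4.4
eef_pos: [0.5123, -0.1895, 0.0578]
eef_rot: [0.0, 0.997, 0.073, -0.0]
wrist_force: [-5.2, 0.2, 8.3]
opening: -0.003
grasp_force: 4.4
```

```bash
python3 -c "
from h import *
cv2.imwrite('pics/s2.png',cv2.resize(ctrl.camera('scene')[100:200,180:290],None,fx=5,fy=5,interpolation=2))"
```

```text
(no output)
```

View pics/s2.png

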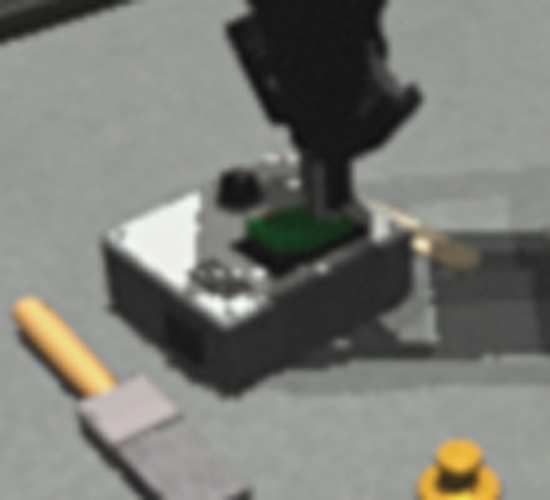

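The force jumped to 8 N at z = 0.0578, which matches the expected stop, and the rocker's far end has come up. I'll lift off and check from the pad side.

```bash
python3 jog.py '[[[0,0,-0.01,0,0,0,0],[0,0,-0.06,0,0,0,0],[0.021,-0.427,-0.06,0,0,-0.17,0],[0.021,-0.427,-0.06,0,0,-0.17,0],[0.021,-0.427,-0.06,0,0,-0.17,0],[0.021,-0.427,-0.06,0,0,-0.17,0],[0.021,-0.427,-0.06,0,0,-0.17,0],[0.021,-0.427,-0.06,0,0,-0.17,0],[0.021,-0.427,-0.06,0,0,-0.17,0],[0.021,-0.427,-0.06,0,0,-0.17,0]]]'; python3 - <<'E'
from h import *
I={n:ctrl.camera(n) for n in("scene","top")}
print(rel([.471,.236,.053]))
for n in I: cv2.imwrite(f"pics/{n}3.png",I[n])
a=cv2.resize(I["top"][178:278,130:230],None,fx=4,fy=4);a2=cv2.resize(I["top"][178:248,300:370],None,fx=5.6,fy=5.6)
b=cv2.resize(I["scene"][120:185,195:270],None,fx=4,fy=4)
w=np.zeros((600,800,3),np.uint8);w[:392,:392]=a2;w[:260,400:700]=b;w[260:600,400:800]=cv2.resize(I["scene"][185:285,290:410],(400,340));w[392:592,:200]=a[::2,::2];cv2.imwrite("pics/c3.png",w)
E
```

```text
time_s: 5.7
eef_pos: [0.4706, 0.2399, 0.1179]
eef_rot: [-0.001, 0.987, 0.16, 0.001]
wrist_force: [0.7, -1.1, 0.1]
opening: 0.002
grasp_force: 0.0
[-0.00039458  0.00072721  0.06455499]
```

View pics/c3.png

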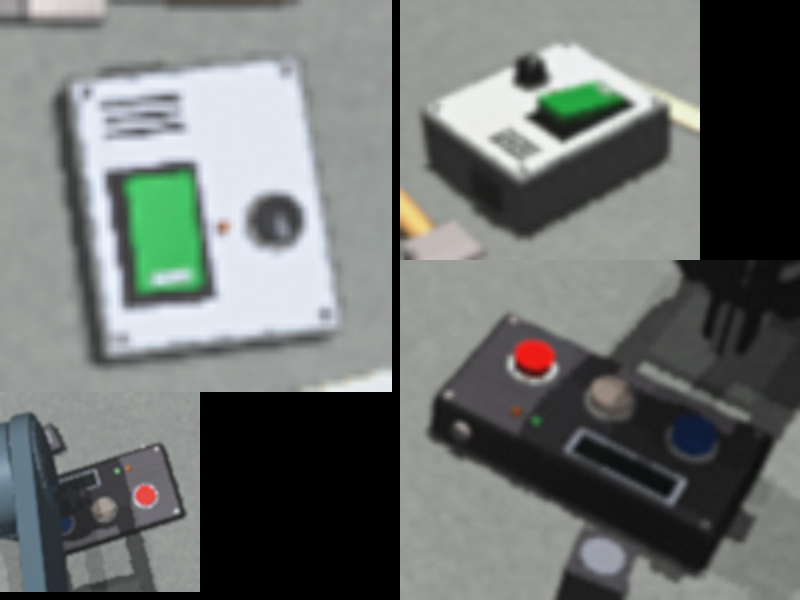

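```bash
python3 - <<'E'
from h import *
np.set_printoptions(precision=4,suppress=True)
for a,b in(((253.2,141.7),(330.5,227.4)),((245.6,140),(331,226.5))): print(tri(a,b))
for k in (0,3):
    for n in("scene","top"):
        im=cv2.imread(f"pics/{n}{k}.png");m,s,c=mask(im,"green",BOX[n]["green"]);print(k,n,s,c,cv2.minAreaRect(np.argwhere(m)[:,::-1].astype(np.float32)))
E
python3 jog.py '[[[-0.001,0.001,0.03,0,0,0,0],[-0.001,0.001,0.055,0,0,0,0],[-0.001,0.001,0.0645,0,0,0,0],[-0.001,0.001,0.0645,0,0,0,0]]]'
```

```text
(array([ 0.5022, -0.1826,  0.0611]), [np.float64(0.010634177380047549), np.float64(0.010634177380047486)])
(array([ 0.511 , -0.1898,  0.0635]), [np.float64(0.0015216575280683432), np.float64(0.0015216575280682582)])
0 scene [230 139  19  14 142] [238.7958 145.6831] ((239.15382385253906, 145.23077392578125), (8.875203132629395, 19.414506912231445), 56.30992889404297)
0 top [322 209  15  21 224] [328.7098 218.2455] ((328.8880310058594, 218.8839874267578), (20.124614715576172, 12.16421127319336), 79.69515228271484)
3 scene [230 141  21   9 108] [239.0833 145.2963] ((239.8490447998047, 144.97169494628906), (7.005387783050537, 19.505197525024414), 74.05460357666016)
3 top [322 208  14  22 230] [328.7174 218.0739] ((328.8841552734375, 218.95730590820312), (21.092424392700195, 12.147468566894531), 83.6598129272461)
time_s: 6.3
eef_pos: [0.4705, 0.2339, 0.0526]
eef_rot: [0.0, 0.988, 0.157, -0.0]
wrist_force: [0.1, 0.3, 0.6]
opening: 0.001
grasp_force: 0.0
```

```bash
python3 - <<'E'
from h import *
np.set_printoptions(precision=4,suppress=True)
p=ctrl.camera_params("scene");V=np.array(p["view"]);f=192/np.tan(np.radians(p["fovy"])/2)
def pr(x):
    c=V[:3,:3]@x+V[:3,3];return np.array([p["cx"]-f*c[0]/c[2],p["cy"]+f*c[1]/c[2]])
ax=np.array([np.cos(.14),np.sin(.14),0]);P=np.array([.532,-.187,.060])
for t in(.2,.07,0,-.07,-.2):
    a=pr(P-ax*26e-3*np.cos(t)+[0,0,26e-3*np.sin(t)]);b=pr(P+ax*26e-3*np.cos(t)-[0,0,26e-3*np.sin(t)]);d=a-b
    print("off->on",.2-t,a,b,np.degrees(np.arctan2(-d[1],d[0])))
E
for k in 0; do :; done; python3 -c "
from h import *
for k in (0,3):
    m,s,c=mask(cv2.imread(f'pics/scene{k}.png'),'green',BOX['scene']['green'])
    q=np.argwhere(m)[:,::-1]; print(k,[ (x,q[q[:,0]==x,1].min(),q[q[:,0]==x,1].max()) for x in range(230,253,2) if (q[:,0]==x).any()])
print(rel([.471,.236,.0475]))"
```

```text
off->on 0.0 [246.1924 138.7091] [231.7872 149.5797] 37.03925667009242
off->on 0.13 [246.3613 139.698 ] [231.5777 148.5936] 31.03635480539421
off->on 0.2 [246.4016 140.26  ] [231.5174 148.0276] 27.558884073270182
off->on 0.27 [246.4064 140.839 ] [231.4945 147.4406] 23.87924597576505
off->on 0.4 [246.3215 141.9504] [231.5516 146.3049] 16.426731722245105
0 [(230, np.int64(147), np.int64(149)), (232, np.int64(146), np.int64(150)), (234, np.int64(144), np.int64(151)), (236, np.int64(143), np.int64(152)), (238, np.int64(141), np.int64(151)), (240, np.int64(140), np.int64(150)), (242, np.int64(139), np.int64(148)), (244, np.int64(141), np.int64(147)), (246, np.int64(142), np.int64(145)), (248, np.int64(141), np.int64(144))]
3 [(230, np.int64(145), np.int64(146)), (232, np.int64(144), np.int64(147)), (234, np.int64(143), np.int64(149)), (236, np.int64(143), np.int64(149)), (238, np.int64(142), np.int64(149)), (240, np.int64(142), np.int64(148)), (242, np.int64(141), np.int64(148)), (244, np.int64(143), np.int64(147)), (246, np.int64(144), np.int64(146)), (248, np.int64(144), np.int64(146)), (250, np.int64(145), np.int64(145))]
[ 0.00109076 -0.00182181  0.00507683]
```

The rocker's edge went from about 34–37° to 16° in the image. The model gives 37° when off and 16.4° when on, so it is fully over. The unit has not moved. Now the blue key.

```bash
python3 jog.py '[[[0.001,-0.002,0.002,0,0,0,0],[0.001,-0.002,0.003,0,0,0,0],[0.001,-0.002,0.004,0,0,0,0],[0.001,-0.002,0.005,0,0,0,0],[0.001,-0.002,0.006,0,0,0,0],[0.001,-0.002,0.007,0,0,0,0],[0.001,-0.002,0.008,0,0,0,0],[0.001,-0.002,0.008,0,0,0,0]]]';  python3 jog.py '[[[0,0,0.0005,0,0,0,0],[0,0,0.001,0,0,0,0],[0,0,0.0015,0,0,0,0],[0,0,0.002,0,0,0,0],[0,0,0.002,0,0,0,0]]]'
```

```text
time_s: 7.3
eef_pos: [0.4708, 0.2371, 0.0447]
eef_rot: [-0.0, 0.988, 0.157, 0.0]
wrist_force: [-1.3, 0.6, 2.0]
opening: 0.004
grasp_force: 0.6
time_s: 7.92
eef_pos: [0.4708, 0.2371, 0.0427]
eef_rot: [-0.0, 0.988, 0.157, 0.0]
wrist_force: [-0.2, 0.0, 1.4]
opening: -0.001
grasp_force: 0.8
```

```bash
python3 jog.py '[[[0,0,0.0005,0,0,0,0],[0,0,0.001,0,0,0,0],[0,0,0.001,0,0,0,0]]]';  python3 jog.py '[[[0,0,0.0003,0,0,0,0],[0,0,0.0006,0,0,0,0],[0,0,0.0006,0,0,0,0]]]'
```

```text
time_s: 8.3
eef_pos: [0.4708, 0.2371, 0.0417]
eef_rot: [-0.0, 0.988, 0.157, 0.0]
wrist_force: [-0.1, 1.1, 0.7]
opening: 0.005
grasp_force: 0.8
time_s: 8.68
eef_pos: [0.4709, 0.2371, 0.0415]
eef_rot: [0.0, 0.988, 0.157, 0.0]
wrist_force: [-1.0, 0.9, 4.8]
opening: -0.001
grasp_force: 2.7
```

```bash
python3 jog.py '[[[0,0,0.0005,0,0,0,0],[0,0,0.0005,0,0,0,0]]]'; python3 jog.py '[[[0,0,-0.01,0,0,0,0],[0,0,-0.04,0,0,0,0],[0,0.11,-0.04,0,0,0,0],[0,0.11,-0.04,0,0,0,0],[0,0.11,-0.04,0,0,0,0]]]'; python3 - <<'E'
from h import *
im=ctrl.camera("scene");cv2.imwrite("pics/scene4.png",im)
print(rel([.5057,.132,.0515]))
for c in("blue","white"):
  for n,i in((0,cv2.imread("pics/scene0.png")),(4,im)):
    try: print(c,n,mask(i,c,BOX["scene"][c])[1:])
    except Exception as e: print(c,n,e)
cv2.imwrite("pics/c4.png",cv2.resize(im[165:285,290:410],None,fx=4.5,fy=4.5))
E
```

```text
time_s: 8.93
eef_pos: [0.4709, 0.2371, 0.0415]
eef_rot: [0.0, 0.988, 0.157, 0.0]
wrist_force: [-2.9, -0.5, 10.2]
opening: 0.002
grasp_force: 4.9
time_s: 9.55
eef_pos: [0.5061, 0.1297, 0.0811]
eef_rot: [0.0, 0.988, 0.155, 0.0]
wrist_force: [-1.3, -0.2, 0.3]
opening: 0.003
grasp_force: 0.0
[ 0.00073823 -0.00065553  0.02931783]
blue 0 (array([372, 230,  13,  12, 112], dtype=int32), array([377.83035714, 235.25892857]))
blue 4 (array([372, 232,  12,  10,  90], dtype=int32), array([377.35555556, 236.77777778]))
white 0 (array([345, 219,  16,  13, 127], dtype=int32), array([352.93700787, 224.35433071]))
white 4 (array([349, 219,  11,  13,  94], dtype=int32), array([354.4893617 , 224.57446809]))
```

View pics/c4.png

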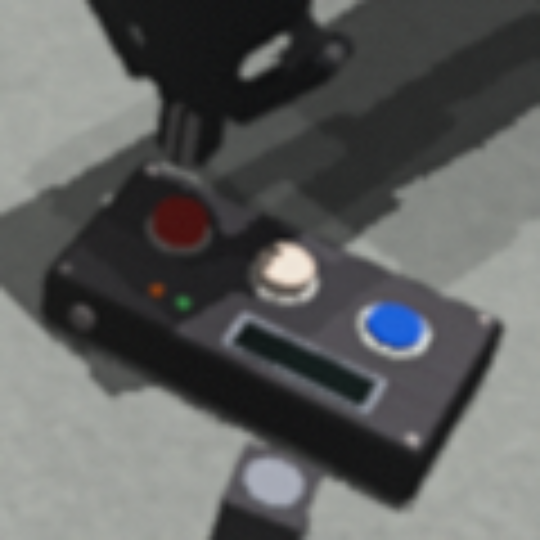

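The blue key at crop (395,325) sits low and stays down, and the pad has not moved. The tip is above the red key, so I'll press it now.

```bash
python3 jog.py '[[[0.0007,-0.001,0.02,0,0,0,0],[0.0007,-0.001,0.029,0,0,0,0],[0.0007,-0.001,0.031,0,0,0,0],[0.0007,-0.001,0.032,0,0,0,0],[0.0007,-0.001,0.033,0,0,0,0],[0.0007,-0.001,0.034,0,0,0,0],[0.0007,-0.001,0.035,0,0,0,0],[0.0007,-0.001,0.036,0,0,0,0],[0.0007,-0.001,0.037,0,0,0,0],[0.0007,-0.001,0.037,0,0,0,0]]]'; python3 jog.py '[[[0,0,0.0005,0,0,0,0],[0,0,0.001,0,0,0,0],[0,0,0.0015,0,0,0,0],[0,0,0.0015,0,0,0,0]]]'
```

```text
time_s: 10.85
eef_pos: [0.5056, 0.1337, 0.0438]
eef_rot: [-0.0, 0.988, 0.157, 0.0]
wrist_force: [0.2, 1.0, 2.7]
opening: -0.0
grasp_force: 1.2
time_s: 11.35
eef_pos: [0.5055, 0.1336, 0.0423]
eef_rot: [0.0, 0.988, 0.157, 0.0]
wrist_force: [0.8, 1.0, 3.7]
opening: 0.002
grasp_force: 1.5
```

```bash
python3 jog.py '[[[0,0,0.0005,0,0,0,0],[0,0,0.001,0,0,0,0],[0,0,0.001,0,0,0,0]]]'; python3 jog.py '[[[0,0,0.0005,0,0,0,0],[0,0,0.0005,0,0,0,0]]]'; python3 jog.py '[[[0,0,-0.006,0,0,0,0],[0,0,-0.012,0,0,0,0],[0,0,-0.06,0,0,0,0],[0,0,-0.12,0,0,0,0],[-0.1,0.1,-0.15,0,0,0,0],[-0.1,0.2,-0.15,0,0,0,0],[-0.1,0.3,-0.15,0,0,0,0],[-0.1,0.3,-0.15,0,0,0,0],[-0.1,0.3,-0.15,0,0,0,0],[-0.1,0.3,-0.15,0,0,0,0]]]'; python3 - <<'E'
from h import *
im=ctrl.camera("scene");cv2.imwrite("pics/scene5.png",im);cv2.imwrite("pics/top5.png",ctrl.camera("top"))
for c in("blue","white","red","green"):
  for n,i in((0,cv2.imread("pics/scene0.png")),(5,im)):
    try: print(c,n,mask(i,c,BOX["scene"][c])[1:])
    except Exception as e: print(c,n,e)
E
```

```text
time_s: 11.72
eef_pos: [0.5056, 0.1336, 0.0415]
eef_rot: [0.0, 0.988, 0.157, 0.0]
wrist_force: [0.8, 1.1, 5.2]
opening: 0.0
grasp_force: 2.8
time_s: 11.98
eef_pos: [0.5056, 0.1336, 0.0414]
eef_rot: [0.0, 0.988, 0.157, 0.0]
wrist_force: [-0.9, 1.4, 10.4]
opening: 0.002
grasp_force: 4.8
time_s: 13.22
eef_pos: [0.5028, -0.1861, 0.1905]
eef_rot: [0.0, 0.988, 0.155, -0.001]
wrist_force: [0.4, 1.0, -0.0]
opening: -0.003
grasp_force: 0.0
blue 0 (array([372, 230,  13,  12, 112], dtype=int32), array([377.83035714, 235.25892857]))
blue 5 (array([372, 232,  12,  10,  90], dtype=int32), array([377.35555556, 236.77777778]))
white 0 (array([345, 219,  16,  13, 127], dtype=int32), array([352.93700787, 224.35433071]))
white 5 (array([345, 219,  16,  13, 127], dtype=int32), array([352.90551181, 224.37007874]))
red 0 (array([324, 208,  13,  11,  98], dtype=int32), array([329.73469388, 213.01020408]))
red 5 (array([324, 208,  13,  11,  98], dtype=int32), array([329.73469388, 213.01020408]))
green 0 (array([230, 139,  19,  14, 142], dtype=int32), array([238.79577465, 145.68309859]))
green 5 (array([230, 142,  20,   8,  93], dtype=int32), array([238.22580645, 145.32258065]))
```

View pics/scene5.png

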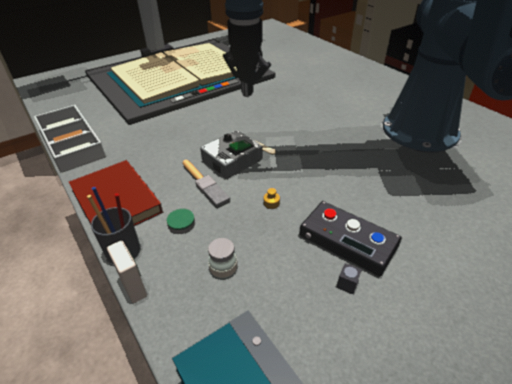

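The rocker is over, the blue key is down, and the red key is back up. The white key and both units are where they were, and the arm is clear at z = 0.19.

```bash
python3 -c "
from bench import ctrl
print(ctrl.hand_in())"
```

```text
the job is handed in; nothing more can be done
None
```

The job is done and handed in: I switched the lamp rocker on, pressed the blue focus key until it stayed down, then pressed the red shutter key fully and it sprang back, with the white key and both units unmoved.

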